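# Shut off the air set and hold its bleed valve open

## Task

The small air set on the table has to be let down before it is serviced. First turn its supply dial back to the closed mark, the one long, broad bar on the scale; then take the bleed key from its stand, push it down into the bayonet socket of the air set with its lugs through the notches, turn it a quarter turn clockwise against the return spring to the stop, and finish while still holding it there, because the spring turns it back if it is let go. Leave the other things on the table where they are.

Things in the scene. Friction and masses are not known exactly. Their poses are not given: they have to be found in the camera images.
- air_unit: Air set, fixed: base plate 185 x 230 mm (x -57..128 in its frame), aluminium manifold block 64 x 204 x 60 mm high over the origin, grey air receiver (lying cylinder, 170 mm long, top at 83 mm) behind it at +x, round gauge on its front (-x). Origin on the table under the manifold's centre, y to the left, z up. On the manifold: supply dial at y = +68 mm, bayonet socket at y = -68 mm.
- dial_grip (a point): On the supply dial's axis, 20 mm above its underside, 98.5 mm above the table. Black knob: skirt 40 mm across, 7 mm high, and on it a bar grip 40 mm long (x), 13 mm wide (y), top 35 mm above the underside. Turns with the dial: the white pointer line and nose are at its -x end. 0.5 mm under the dial lies the white scale plate, 75 mm across.
- supply_dial (a joint): Dial angle, rad, no stops: 0 = pointer on the closed mark, growing clockwise seen from above. Starts 0.6 to 1.5 clockwise of the mark, so turn it back anticlockwise; it stays where left (friction 0.035 Nm). Scale: the closed mark (broad bar 13.5 x 5 mm) and clockwise from it nine short thin ticks, 30 degrees apart.
- closed_mark (a point): The closed mark on the scale plate, 34 mm from the dial's axis towards the front (-x) of the air set.
- bleed_key_grip (a point): Centre of the cross handle of the loose bleed key (steel, about 160 g, 65 mm high), 50 mm above its lower end. Handle: bar 56 mm long (x), 14 mm wide (y), 30 mm high, dark steel; grip it across the 14 mm from above. Under it a neck 20 mm across and a round flange 60 mm across, 23 to 27 mm above the lower end. Handle and lugs both lie along x; half a turn gives the same key.
- bleed_key_foot (a point): Lower end of the key, on its axis. Fork of two prongs, 23 mm long below the flange, 21 mm wide (y), 26.4 mm over the outer faces (x), 10 mm gap between them. On the outer faces, at +x and -x, two lugs 8 mm wide, 9 to 15 mm above the lower end, 49 mm over both ends.
- key_stand: Fixed stand in which the key is parked upright: aluminium cup 66 mm across, 28 mm high, inside 52 mm across, foot 86 mm across. The key's flange rests on the rim (its lower end 5 mm above the table); lift it straight up by 30 mm or more. Origin at the centre of the underside.
- bleed_socket (a point): Centre of the socket's mouth, level with its rim, 98 mm above the table; axes as the air set's. Round housing 70 mm across; in the mouth a plate 5 mm thick with a 40 mm bore and two notches 14 mm wide at +x and -x, out to 27.5 mm from the axis: the key enters with its handle along x, either way round. Inside, a brass tongue 7 mm thick with a round top lies along y; the fork slips over it.
- bleed_plunger (a joint): How far the valve spindle is pressed down, m. 0: at rest, the key's lower end meets it 14 mm below the rim with the lugs still in the notches. Then a spring resists, 3 N rising to 6 N. From 0.006 on the lugs are under the plate and the key can turn; at 0.009 its flange lies on the rim. Once turned it cannot rise above 0.006.
- bleed_valve (a joint): Turn of the valve spindle, rad: 0 shut, growing clockwise seen from above, stop at 1.571 (open). The key's fork turns it with about 0.14 rad of play: the key at 1.57 from its entry gives about 1.43, the stop is met with the key at about 1.7. The return spring resists with 0.05 Nm at 0 to 0.15 Nm at the stop.
- tape_measure: Bystander: round black pocket tape, 66 x 64 x 31 mm, origin under its centre.
- metal_bar_2: Bystander: bar of cast metal, 21 x 109 x 22 mm (long side y), origin under its centre.
- stamp_pad: Bystander: small grey stamp pad, 30 x 75 x 18 mm, origin under its centre.
- quoin_1: Bystander: black metal quoin (small wedge block), 22 x 55 x 18 mm (long side y), origin under its centre.
There are look-alikes about, which are no part of the job. What is meant by the part that bears bleed_key_grip is not red, and is the smaller of those in its own colour.

How it is judged:
On the way, in this order (a step that is already met when the one before it is completed fails the run):
1. the supply dial stands on the closed mark (value of joint supply_dial between -0.14 and 0.14 rad), for 0.3 s.
2. the key is pushed down in the bayonet socket, not yet turned (value of joint bleed_plunger above 0.0055 m and value of joint bleed_valve below 0.4 rad and horizontal distance between bleed_key_grip and bleed_socket below 0.01 m and angle between the x axis of bleed_key_grip and the x axis of bleed_socket, either way round below 0.6 rad), for 0.1 s.
At the end, for the whole second after the job is handed in: For the last second the fingers hold the bleed key (over 1 N), upright (0.2 rad) and centred (10 mm) in the socket, pressed in over 4.5 mm and the valve turned over 1.2 of its 1.57 rad, and the supply dial is within 0.14 rad (8 degrees) of the closed mark (all of step 1 and value of joint bleed_valve above 1.2 rad and value of joint bleed_plunger above 0.0045 m and horizontal distance between bleed_key_grip and bleed_socket below 0.01 m and angle between bleed_key_grip's own z axis and vertical below 0.2 rad and contact force between the fingers and bleed_key above 1 N); the arm keeps its last pose, push and grip.
It fails at once if the bleed valve is turned open while the supply dial is off its closed mark (value of joint bleed_valve above 0.4 rad and (value of joint supply_dial above 0.25 rad or value of joint supply_dial below -0.25 rad)).
It fails at once if a bystander (tape, metal bar, stamp pad, quoin) is shifted by more than 3 cm (distance of any of tape_measure, metal_bar_2, stamp_pad, quoin_1 from where it was at the start of the episode above 0.03 m).
It also fails if it takes over 51 s, if anything falls off the work surface, if the arm or the gripper's body presses on something with over 40 N, if the wrist force passes 120 N, or if a joint passes its speed limit or range.

## Robot

A 7-joint arm with a two-finger parallel gripper is mounted at the origin on a cart in front of the work surface, level with it; the furniture and walls round the work are solid. World frame = base frame: x ahead of the robot, y to its left, z up, the work surface at z = 0. Lengths are in m, angles in rad, forces in N, time in s.
With the tool pointing down it reaches from about 0.35 to 0.9 m from the base axis. Payload 8.1 kg.
Tool frame: the origin (TCP) lies midway between the tips of the shut fingers; the grasp point (between the pads) lies 19 mm behind it; x points along the fingers, z is the direction in which the jaws open and shut, and the axes are right-handed (so a half turn about x gives the same grasp; the last joint's range is limited). The gripper opens to 92 mm and grips with 3 to 60 N. Pads are 19 mm wide; open, the fingers measure 130 mm over their backs; the gripper's body (75 mm by 190 mm) begins 47 mm behind the grasp point.
Start: joints at [1.06, 0.434, 0.025, 1.573, -0.012, 1.134, -0.075], TCP at [0.248, -0.574, 0.227] pointing down, gripper open.
Joint ranges: [-2.62, 2.62], [-0.44, 2.09], [-1.27, 1.32], [0.08, 2.57], [-1.32, 4.46], [0.12, 2], [-2.74, 2.74]. Speed limits (rad/s): [2.22, 2.22, 3.01, 3.01, 3.14, 3.14, 3.14].

## Interface

Orientations are given as a rotation vector (axis times angle).
In Python, from cell import arm, optics, finder gives the robot as it stands.
- The arm moves only by the tool send_rows, never from a script. Its argument "rows" is a list that holds one entry, the list of rows, each a list of 7 numbers: the shift along the tool's x, y, z in mm, then the turn, a rotation vector about the tool's x, y, z in degrees, then the opening in per cent of the stroke, from 0 (shut) to 100 (fully open). A call has exactly 8 rows; each row is the pose to reach, as a shift and turn from the pose commanded when the call began, along the tool's axes at that moment; what a row does not reach only later rows make up. A row lasts 1/10 s, in which the tool goes at most 50 mm and 8.59 degrees, less where a joint would pass 70% of its speed; a pose out of reach is approached as far as the arm can. A call with a gripper value outside its range is refused whole. The fingers move at their own pace and stop on an object; "grip_force" is the grip in N (left out, the last holds). Time passes only in rows, so rows that repeat a pose let the fingers close, or fill a call up. It gives the time, the measured TCP pose, the force and the opening at its end, in the units of the state.
- arm.observe(): the state, without advancing time (a new reading comes with each control period).
- optics.get_image(name): name is "scene" or "top" or "wrist"; returns (picture, depth): 480x640x3 uint8, red, green, blue; 480x640 float32, m along the optical axis (not along the pixel's ray), 0 where there is no reading.
- optics.get_calibration(name): a dict with "camera_matrix" (3x3 intrinsics, pixels), "D" ([k1, k2, p1, p2, k3] as OpenCV has them; the pictures are not rectified), "position" and "orientation" of the camera in the world; the wrist camera has in their place "T_tool_cam" (4x4, takes a point from camera to tool coordinates, whose origin is the TCP and whose axes are the tool frame's). Camera axes: x right, y up, looking along -z (the intrinsics and any distortion apply to the point x, -y, -z); pixel columns grow to the right and rows downward; lengths in m; the calibration is good to about 2 mm. A picture is of the moment at which its call begins: read the wrist's pose just before it. get_calibration takes no time and is no camera call.
- arm.sign_off(): hands the job in, once; it reports no verdict.
Trained networks look in the newest picture that a camera, given by its name, has taken for a name from the list of things; names that differ only in an ending like _2 or _b are one class to them, and where a whole thing is asked for, a point or a joint stands for the part that bears it (a point fixed in the world has none). Each returns a list of dicts, best first, with "confidence" (0 to 1); they miss things now and then, are a little off and sometimes report something else, mostly with a low value. They report only what shows in the picture. A call takes as long as a camera call. They do not tell look-alikes from the thing itself.
- finder.search_frame(camera, thing): "bbox" ([left, top, width, height] in pixels, round what is visible of it).
- finder.regions_of(camera, thing): "region" (480x640 bool, what is visible of it) and "bbox" ([left, top, width, height] in pixels, round what is visible of it).
- finder.place_of(camera, thing): "xy" ([column, row] in pixels: a listed point, or the origin of a listed thing).
The state is a dict: "clock": time; "joints": joint angles; "dq": joint speeds; "joint_efforts": joint torques, N m; "position": TCP position; "ee_rot": TCP orientation; "force": force on the tool from outside, world axes, zero at the start; "ft_torque": the same for the moment, N m; "width": opening from 0.0 (shut) to 1.0 (fully open).
Only numpy, scipy, OpenCV 4.12 (cv2) and the standard library are available. Lean on these libraries where they do the work, as an engineer would, in place of code of your own. Each camera call takes 0.05 s, during which the arm holds its last target.

## Working session

There is one attempt and no reset: what is moved stays moved. The work goes in short steps, Python scripts to look and compute and a tool call to move; the robot and the scene stay as the last step left them, time stands still between calls to the robot, and variables do not carry over. Pictures are saved under pics/ and viewed, and the job is handed in when it is done.

Besides the shell and the picture viewer there is one more tool, called after "Request:" as name(argument=value, ...) on one line, values as JSON. send_rows: Moves the arm, as the interface text tells. Its arguments: {"type":"object","properties":{"rows":{"type":"array"},"grip_force":{"type":"number"}},"required":["rows"]}

```bash
ls; mkdir -p pics; cat > h.py <<'E'
import numpy as np, cv2
from scipy.spatial.transform import Rotation as R
from cell import arm, optics, finder
def shot(n,fn):
    s=arm.observe(); im,d=optics.get_image(n); cv2.imwrite('pics/'+fn,im[:,:,::-1]); np.savez('pics/'+fn+'.npz',im=im,d=d,p=s['position'],r=s['ee_rot']); return im,d,s
def campose(n,s):
    c=optics.get_calibration(n)
    if 'T_tool_cam' in c:
        T=np.eye(4);T[:3,:3]=R.from_rotvec(s['ee_rot']).as_matrix();T[:3,3]=s['position'];return c,T@np.array(c['T_tool_cam'])
    T=np.eye(4);o=np.array(c['orientation']);T[:3,:3]=o if o.shape==(3,3) else R.from_rotvec(o).as_matrix();T[:3,3]=c['position'];return c,T
def ray(n,s,uv):
    c,T=campose(n,s);p=cv2.undistortPoints(np.array([[uv]],float),np.array(c['camera_matrix']),np.array(c['D'],float))[0,0]
    return T[:3,3],T[:3,:3]@np.array([p[0],-p[1],-1])
def atdepth(n,s,uv,d): o,r=ray(n,s,uv);return o+r*d
def atz(n,s,uv,z): o,r=ray(n,s,uv);return o+r*(z-o[2])/r[2]
def proj(n,s,P):
    c,T=campose(n,s);q=(np.asarray(P)-T[:3,3])@T[:3,:3];q=q*[1,-1,-1]
    return cv2.projectPoints(q.reshape(-1,1,3).astype(float),np.zeros(3),np.zeros(3),np.array(c['camera_matrix']),np.array(c['D'],float))[0].reshape(-1,2)
E
python3 - <<'E'
from h import *
print(arm.observe())
for n in('scene','top','wrist'):
    shot(n,n+'0.png'); print(n,optics.get_calibration(n))
E
```

```text
pics
{'clock': 0.0, 'joints': array([ 1.06039466,  0.43520223,  0.02498745,  1.57411367, -0.01159436,
        1.13397508, -0.0750859 ]), 'dq': array([-4.32830845e-04,  9.93909694e-05, -3.68088124e-04,  5.58304595e-04,
        1.48241545e-03, -1.45567169e-03,  8.80729363e-04]), 'joint_efforts': array([-1.93107786e-03, -6.67856669e+01,  9.83639807e-01, -3.14450204e+01,
       -6.07229560e-02,  4.30070807e-02,  2.31815529e-04]), 'position': array([ 0.2476048 , -0.5733038 ,  0.22595161]), 'ee_rot': array([ 0.90460537,  1.37635   , -0.90341694]), 'force': array([-0.65296427,  0.49961055,  0.14354861]), 'ft_torque': array([ 0.01354182,  0.02931487, -0.00426187]), 'width': 1.0032634979906017}
scene {'camera_matrix': array([[489.9645655 ,   0.        , 316.68995945],
       [  0.        , 489.9645655 , 241.28041027],
       [  0.        ,   0.        ,   1.        ]]), 'D': array([0.02802822, 0.        , 0.        , 0.        , 0.        ]), 'position': array([-0.11455353,  0.9159223 ,  0.7343595 ]), 'orientation': array([ 0.45156341, -1.04079987, -2.13957943])}
top {'camera_matrix': array([
[... 260 characters left out ...]
34490794, 0.99064032]), 'orientation': array([ 0.17159257, -0.15226425, -1.50240879])}
wrist {'camera_matrix': array([[422.48068699,   0.        , 313.21053474],
       [  0.        , 422.48068699, 235.41585409],
       [  0.        ,   0.        ,   1.        ]]), 'D': array([-0.07896044,  0.        ,  0.        ,  0.        ,  0.        ]), 'T_tool_cam': array([[-6.16725105e-05,  2.55259889e-01, -9.66872476e-01,
        -1.58100927e-01],
       [ 2.32113432e-04,  9.66872456e-01,  2.55259869e-01,
         6.69997125e-02],
       [ 9.99999971e-01, -2.08681572e-04, -1.18878701e-04,
         2.72247592e-04],
       [ 0.00000000e+00,  0.00000000e+00,  0.00000000e+00,
         1.00000000e+00]])}
```

View pics/top0.png

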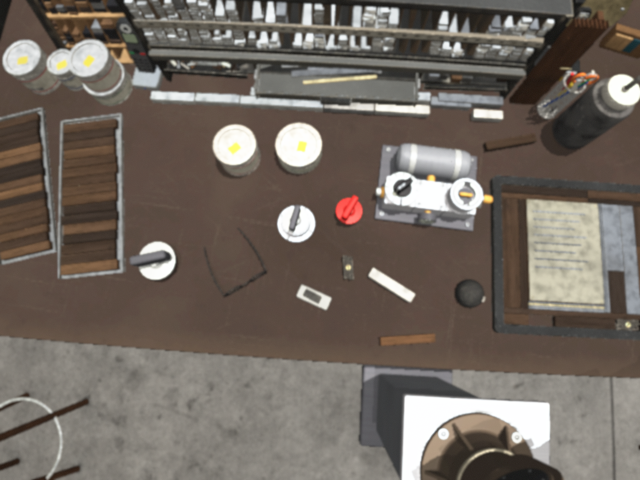

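View pics/scene0.png

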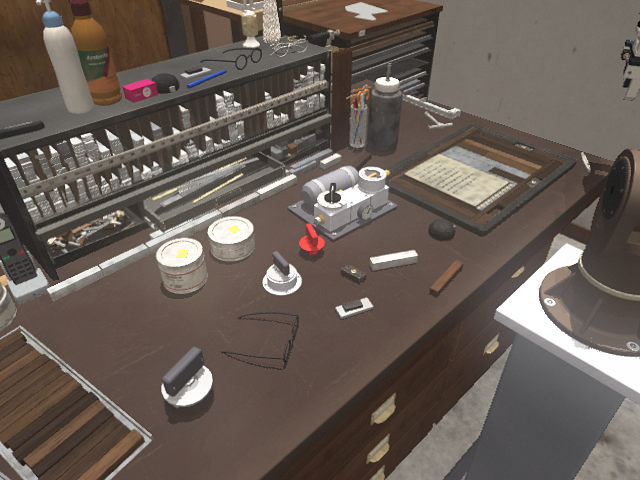

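```bash
python3 - <<'E'
from h import *
s=arm.observe()
for n in('top','scene'):
    optics.get_image(n)
    for t in('bleed_key_grip','dial_grip','bleed_socket','air_unit','key_stand'):
        print(n,t,[(np.round(r['xy']),round(r['confidence'],2)) for r in finder.place_of(n,t)][:5])
E
```

```text
top bleed_key_grip [(array([152., 254.]), 0.8), (array([345., 213.]), 0.77), (array([295., 217.]), 0.6)]
top dial_grip [(array([402., 184.]), 0.75)]
top bleed_socket [(array([466., 191.]), 0.59)]
top air_unit [(array([427., 204.]), 0.78)]
top key_stand [(array([298., 222.]), 0.94)]
scene bleed_key_grip [(array([283., 263.]), 0.94), (array([315., 234.]), 0.9), (array([371., 173.]), 0.31)]
scene dial_grip [(array([335., 194.]), 0.63)]
scene bleed_socket [(array([372., 172.]), 0.58)]
scene air_unit [(array([349., 208.]), 0.56)]
scene key_stand [(array([281., 284.]), 0.66), (array([355., 279.]), 0.43)]
```

Candidates for the key in the top picture: red key at (348,209), dark key at (295,217) on a stand, and a larger dark key at (152,257). I choose the smaller dark one at (295,217) and check it in a crop.

```bash
python3 - <<'E'
from h import *
s=arm.observe()
a=np.load('pics/top0.png.npz');im=a['im'];d=a['d']
A=cv2.resize(im[130:240,365:500],None,fx=4,fy=4,interpolation=cv2.INTER_CUBIC)
B=cv2.resize(im[180:290,120:370],None,fx=3,fy=3,interpolation=cv2.INTER_CUBIC)
C=np.zeros((A.shape[0]+B.shape[0],max(A.shape[1],B.shape[1]),3),np.uint8);C[:A.shape[0],:A.shape[1]]=A;C[A.shape[0]:,:B.shape[1]]=B
C=cv2.resize(C,None,fx=.77,fy=.77) if C.shape[0]>600 else C
cv2.imwrite('pics/crop1.png',C[:,:,::-1]); print(C.shape)
for n,L in(('top',[('key',295,217,.055+.0),('dial',402,184,.0985),('sock',466,191,.098),('unit',427,204,0),('stand',298,222,0),('big',152,254,.055),('red',345,213,.055)]),('scene',[('key',283,263,.055),('dial',335,194,.0985),('sock',372,172,.098),('stand',281,284,0),('unit',349,208,0)])):
    for t,u,v,z in L: print(n,t,np.round(atz(n,s,(u,v),z),4))
for n in('tape_measure','metal_bar_2','stamp_pad','quoin_1'):
    optics.get_image('top');print(n,[(np.round(r['xy']),np.round(atz('top',s,r['xy'],0),3),round(r['confidence'],2)) for r in finder.place_of('top',n)][:3])
# depth clouds heights
for (u,v) in [(295,217),(402,184),(466,191),(427,165),(345,207),(240,150),(300,148)]:
    print(u,v,np.round(atdepth('top',s,(u,v),d[v,u]),3))
E
```

```text
(593, 578, 3)
top key [0.5202 0.4233 0.055 ]
top dial [0.597  0.1955 0.0985]
top sock [0.5903 0.057  0.098 ]
top unit [0.5842 0.1186 0.    ]
top stand [0.5217 0.42   0.    ]
top big [0.4175 0.7319 0.055 ]
top red [0.5362 0.3132 0.055 ]
scene key [0.5123 0.421  0.055 ]
scene dial [0.5791 0.1965 0.0985]
scene sock [0.5869 0.0532 0.098 ]
scene stand [0.5123 0.4302 0.    ]
scene unit [0.612  0.1076 0.    ]
tape_measure [(array([468., 294.]), array([ 0.377,  0.021, -0.   ]), 0.73)]
metal_bar_2 [(array([388., 286.]), array([0.385, 0.204, 0.   ]), 0.77)]
stamp_pad [(array([314., 301.]), array([0.342, 0.371, 0.   ]), 0.55)]
quoin_1 [(array([347., 264.]), array([0.43, 0.3 , 0.  ]), 0.62)]
295 217 [0.517 0.422 0.07 ]
402 184 [0.591 0.199 0.118]
466 191 [0.594 0.053 0.087]
427 165 [0.651 0.138 0.079]
345 207 [0.555 0.313 0.036]
240 150 [0.662 0.557 0.077]
300 148 [0.685 0.425 0.052]
```

View pics/crop1.png

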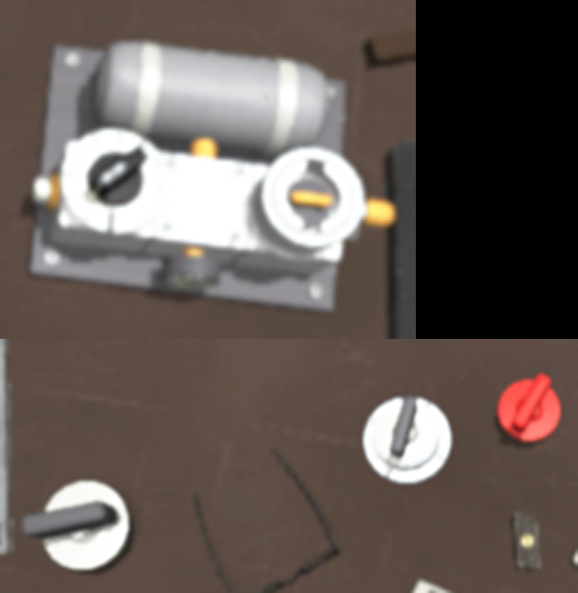

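The choice holds: the dark key at (295,217) sits in a white stand, is smaller than the other dark one, and isn't red. The dial pointer looks about 1 rad clockwise of the front mark. Next I move so the wrist camera sees the air set.

```bash
cat >> h.py <<'E'
def down(yaw):  # tool x down, tool z (jaw) at world yaw
    z=np.array([np.cos(yaw),np.sin(yaw),0]);x=np.array([0,0,-1.]);return np.column_stack([x,np.cross(z,x),z])
def rel(p,yaw,pose=None):
    s=arm.observe(); p0,r0=(s['position'],s['ee_rot']) if pose is None else pose
    M=R.from_rotvec(r0).as_matrix();
    return np.round(M.T@(np.array(p)-p0)*1000,1),np.round(np.degrees(R.from_matrix(M.T@down(yaw)).as_rotvec()),1)
def st():
    s=arm.observe();M=R.from_rotvec(s['ee_rot']).as_matrix()
    print('t%.2f'%s['clock'],'p',np.round(s['position'],4),'z yaw %.3f'%np.arctan2(M[1,2],M[0,2]),'x',np.round(M[:,0],3),'y',np.round(M[:,1],2),'q',np.round(s['joints'],2),'F',np.round(s['force'],1),'T',np.round(s['ft_torque'],2),'w%.3f'%s['width']);return s
E
python3 - <<'E'
from h import *
s=st()
c,T=campose('wrist',s);print(T.round(3))
for y in(-1.57,0,1.57,np.pi): print(y,rel((.5,.13,.32),y))
E
```

```text
t1.15 p [ 0.2479 -0.5738  0.2267] z yaw -1.163 x [ 0. -0. -1.] y [0.92 0.4  0.  ] q [ 1.06  0.43  0.03  1.57 -0.01  1.13 -0.08] F [ 0.2  1.7 -0.2] T [ 0.02 -0.01  0.04] w0.997
[[ 0.397  0.888  0.234  0.309]
 [-0.918  0.384  0.101 -0.547]
 [ 0.    -0.255  0.967  0.385]
 [ 0.     0.     0.     1.   ]]
-1.57 (array([ -93.3,  510.5, -546.1]), array([23.3,  0. , -0. ]))
0 (array([ -93.3,  510.5, -546.1]), array([-66.6,   0. ,   0. ]))
1.57 (array([ -93.3,  510.5, -546.1]), array([-156.6,    0. ,    0. ]))
3.141592653589793 (array([ -93.3,  510.5, -546.1]), array([113.4,   0. ,  -0. ]))
```

View pics/wrist0.png

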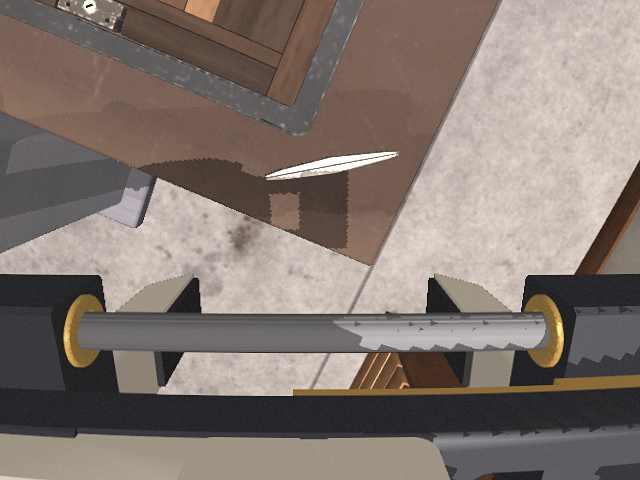

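Request:
send_rows(rows=[[[-100, 283, -261, -60, 0, 0, 100], [-100, 566, -522, -127, 0, 0, 100], [-100, 566, -522, -127, 0, 0, 100], [-100, 566, -522, -127, 0, 0, 100], [-100, 566, -522, -127, 0, 0, 100], [-100, 566, -522, -127, 0, 0, 100], [-100, 566, -522, -127, 0, 0, 100], [-100, 566, -522, -127, 0, 0, 100]]])

```text
clock: 1.95
position: [0.409, -0.2102, 0.282]
ee_rot: [-0.034, 1.57, 0.033]
force: [0.1, -0.3, 0.4]
width: 0.998
```

```bash
python3 - <<'E'
from h import *
st(); print(rel((.56,.13,.33),np.pi/3))
E
```

```text
t1.95 p [ 0.409  -0.2102  0.282 ] z yaw 0.043 x [ 0.001 -0.001 -1.   ] y [-0.04  1.   -0.  ] q [ 0.71  0.15 -0.39  1.85  0.06  1.16  0.34] F [ 0.1 -0.3  0.4] T [-0.06 -0.17  0.01] w0.998
(array([-48.2, 333.3, 165.5]), array([-57.5,   0. ,   0.1]))
```

Request:
send_rows(rows=[[[-48, 333, 165, -58, 0, 0, 100], [-48, 333, 165, -58, 0, 0, 100], [-48, 333, 165, -58, 0, 0, 100], [-48, 333, 165, -58, 0, 0, 100], [-48, 333, 165, -58, 0, 0, 100], [-48, 333, 165, -58, 0, 0, 100], [-48, 333, 165, -58, 0, 0, 100], [-48, 333, 165, -58, 0, 0, 100]]])

```text
clock: 2.75
position: [0.5618, 0.1315, 0.3299]
ee_rot: [-0.821, 1.408, 0.824]
force: [0.4, 0.6, -0.1]
width: 1.003
```

```bash
python3 - <<'E'
from h import *
st(); im,d,s=shot('wrist','w1.png')
for t,z in(('dial_grip',.0985),('bleed_socket',.098),('closed_mark',.078),('air_unit',0)):
    for r in finder.place_of('wrist',t)[:2]: print(t,np.round(r['xy'],1),round(r['confidence'],2),atz('wrist',s,r['xy'],z).round(4))
E
```

```text
t2.75 p [0.5618 0.1315 0.3299] z yaw 1.057 x [ 0.001  0.003 -1.   ] y [-0.87  0.49  0.  ] q [ 0.18  0.38 -0.72  1.49  0.25  1.37  0.51] F [ 0.4  0.6 -0.1] T [ 0.06 -0.19  0.03] w1.003
dial_grip [387.2 195.7] 0.79 [0.5912 0.1933 0.0985]
bleed_socket [257.5 259.4] 0.86 [0.5851 0.0554 0.098 ]
closed_mark [368.7 161.7] 0.55 [0.5577 0.1944 0.078 ]
air_unit [320.4 208. ] 0.72 [0.5884 0.1256 0.    ]
```

View pics/w1.png

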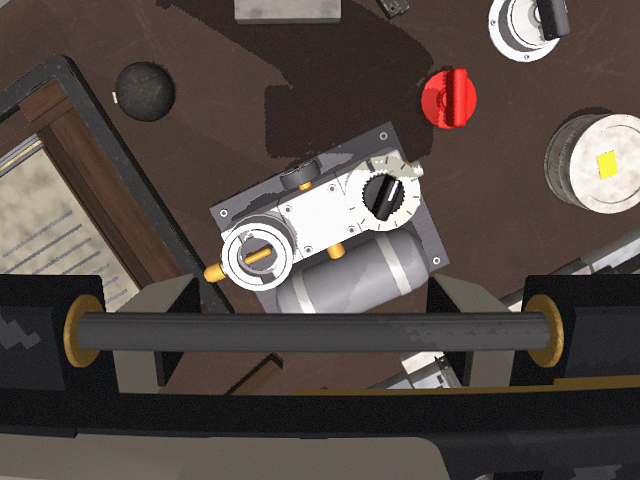

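```bash
cat >> h.py <<'E'
def ortho(fn,n,z,c,half,px=500):
    a=np.load('pics/'+fn+'.npz');s=dict(position=a['p'],ee_rot=a['r'])
    g=np.linspace(-half,half,px);Y,X=np.meshgrid(-g,-g)  # rows: +x up, cols: +y left
    P=np.stack([c[0]+X,c[1]+Y,np.full_like(X,z)],-1).reshape(-1,3)
    m=proj(n,s,P).reshape(px,px,2).astype(np.float32)
    return cv2.remap(a['im'],m[...,0],m[...,1],cv2.INTER_CUBIC)
E
python3 - <<'E'
from h import *
A=ortho('w1.png','wrist',.078,(.588,.194),.05,400);B=ortho('w1.png','wrist',.098,(.585,.055),.05,400)
for I in(A,B):
    cv2.line(I,(200,0),(200,400),(255,0,0),1);cv2.line(I,(0,200),(400,200),(255,0,0),1)
cv2.imwrite('pics/o1.png',np.hstack([A,B])[:,:,::-1])
E
```

```text
(no output)
```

View pics/o1.png

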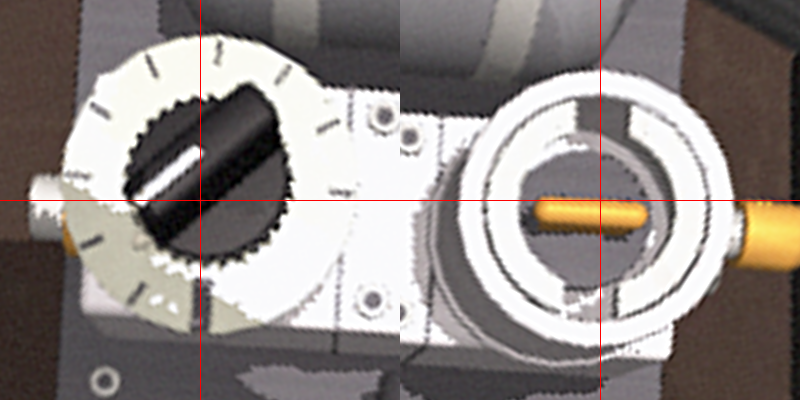

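```bash
python3 - <<'E'
from h import *
a=np.load('pics/w1.png.npz');s=dict(position=a['p'],ee_rot=a['r']);d=a['d']
P=[]
for v in range(150,250):
    for u in range(340,440):
        if d[v,u]>0: P.append(atdepth('wrist',s,(u,v),d[v,u]))
P=np.array(P);
k=P[(np.hypot(P[:,0]-.5917,P[:,1]-.1917)<.03)];print(np.percentile(k[:,2],[5,50,90,97]).round(4))
q=k[k[:,2]>.105];m=q[:,:2].mean(0);w,V=np.linalg.eigh(np.cov((q[:,:2]-m).T));print(len(q),m,np.sqrt(w),np.degrees(np.arctan2(V[1,1],V[0,1])))
r=cv2.minAreaRect(q[:,:2].astype(np.float32)*1000);print(r)
A=ortho('w1.png','wrist',.1135,(.588,.194),.03,500);cv2.imwrite('pics/o2.png',A[:,:,::-1])
print(rel((.5917,.1917,.14),np.radians(38)))
E
```

```text
Traceback (most recent call last):
  File "h.py", line 14, in atdepth
    def atdepth(n,s,uv,d): o,r=ray(n,s,uv);return o+r*d
                               ~~~^^^^^^^^
  File "h.py", line 12, in ray
    c,T=campose(n,s);p=cv2.undistortPoints(np.array([[uv]],float),np.array(c['camera_matrix']),np.array(c['D'],float))[0,0]
        ~~~~~~~^^^^^
  File "h.py", line 7, in campose
    c=optics.get_calibration(n)
ValueError: time passes only in moves, steps and waits
```

```bash
sed -i 's/c=optics.get_calibration(n)/c=CAL(n)/' h.py; sed -i '3a import functools\n@functools.lru_cache(None)\ndef CAL(n): return optics.get_calibration(n)' h.py
python3 - <<'E'
from h import *
a=np.load('pics/w1.png.npz');s=dict(position=a['p'],ee_rot=a['r']);d=a['d']
P=[]
for v in range(150,250):
    for u in range(340,440):
        if d[v,u]>0: P.append(atdepth('wrist',s,(u,v),d[v,u]))
P=np.array(P);
k=P[(np.hypot(P[:,0]-.5917,P[:,1]-.1917)<.03)];print(np.percentile(k[:,2],[5,50,90,97]).round(4))
q=k[k[:,2]>.105];m=q[:,:2].mean(0);w,V=np.linalg.eigh(np.cov((q[:,:2]-m).T));print(len(q),m,np.sqrt(w),np.degrees(np.arctan2(V[1,1],V[0,1])))
r=cv2.minAreaRect(q[:,:2].astype(np.float32)*1000);print(r)
A=ortho('w1.png','wrist',.1135,(.588,.194),.03,500);cv2.imwrite('pics/o2.png',A[:,:,::-1])
print(rel((.5917,.1917,.14),np.radians(38)))
E
```

```text
[0.077  0.0824 0.1133 0.1142]
654 [0.59051502 0.19135965] [0.00373234 0.01145226] 131.69994839315453
((591.546630859375, 191.72291564941406), (13.478571891784668, 40.40911865234375), 41.68754196166992)
(array([189. ,   6.3,  72.6]), array([22.1, -0.1,  0. ]))
```

View pics/o2.png

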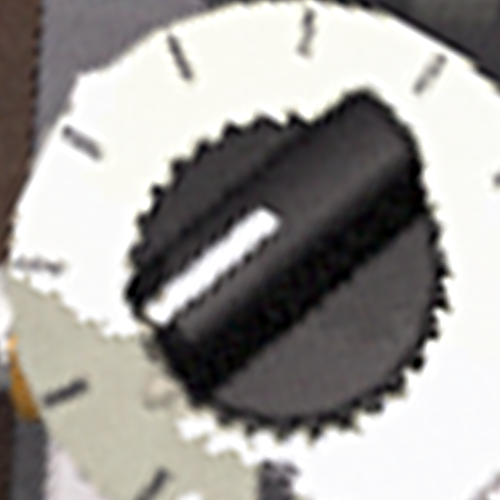

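Request:
send_rows(rows=[[[95, 3, 72, 10, 0, 0, 50], [189, 6, 72.5, 18.4, 0, 0, 50], [189, 6, 72.5, 18.4, 0, 0, 50], [189, 6, 72.5, 18.4, 0, 0, 50], [189, 6, 72.5, 18.4, 0, 0, 50], [210, 6, 72.5, 18.4, 0, 0, 50], [225, 6, 72.5, 18.4, 0, 0, 50], [240, 6, 72.5, 18.4, 0, 0, 50]]])

```text
clock: 3.8
position: [0.593, 0.1914, 0.0902]
ee_rot: [-0.569, 1.493, 0.567]
force: [-0.2, 0.5, 0.3]
width: 0.503
```

```bash
python3 - <<'E'
from h import *
st(); print(rel((.5915,.1917,.09),np.radians(41.7)))
E
```

```text
t3.80 p [0.593  0.1914 0.0902] z yaw 0.726 x [ 0.002 -0.    -1.   ] y [-0.66  0.75 -0.  ] q [-0.03  0.64 -0.56  1.69  0.41  0.93 -0.02] F [-0.2  0.5  0.3] T [ 0.01 -0.18 -0.03] w0.503
(array([ 0.2,  1.3, -0.9]), array([-0.1,  0.1,  0.1]))
```

Request:
send_rows(rows=[[[0, 1, -1, 0, 0, 0, 0], [0, 1, -1, 0, 0, 0, 0], [0, 1, -1, 0, 0, 0, 0], [0, 1, -1, 0, 0, 0, 0], [0, 1, -1, -5, 0, 0, 0], [0, 1, -1, -11, 0, 0, 0], [0, 1, -1, -17, 0, 0, 0], [0, 1, -1, -23, 0, 0, 0]]], grip_force=20)

```text
clock: 4.6
position: [0.5912, 0.1934, 0.0904]
ee_rot: [-0.882, 1.383, 0.881]
force: [-1.0, -1.3, 1.6]
width: 0.144
```

```bash
python3 - <<'E'
from h import *
st(); print(rel((.5915,.1917,.09),np.radians(86.4)))
E
```

```text
t4.60 p [0.5912 0.1934 0.0904] z yaw 1.134 x [ 0.002  0.001 -1.   ] y [-0.91  0.42 -0.  ] q [ 0.03  0.66 -0.66  1.69  0.48  0.96  0.32] F [-1.  -1.3  1.6] T [ 0.05  0.   -0.04] w0.144
(array([ 0.4, -0.9, -1.4]), array([-21.4,   0.1,   0.1]))
```

Request:
send_rows(rows=[[[0, 0, 0, -6, 0, 0, 0], [0, 0, 0, -12, 0, 0, 0], [0, 0, 0, -18, 0, 0, 0], [0, 0, 0, -22, 0, 0, 0], [0, 0, 0, -22, 0, 0, 0], [0, 0, 0, -22, 0, 0, 50], [0, 0, 0, -22, 0, 0, 50], [-30, 0, 0, -22, 0, 0, 50]]])

```text
clock: 5.4
position: [0.5888, 0.1912, 0.1164]
ee_rot: [-1.166, 1.242, 1.169]
force: [0.5, 0.2, -0.3]
width: 0.352
```

```bash
python3 - <<'E'
from h import *
st(); print(rel((.52,.36,.28),np.radians(80)))
E
```

```text
t5.40 p [0.5888 0.1912 0.1164] z yaw 1.513 x [-0.006 -0.003 -1.   ] y [-1.    0.06  0.01] q [ 0.1   0.66 -0.77  1.66  0.52  1.04  0.67] F [ 0.5  0.2 -0.3] T [ 0.09 -0.15 -0.04] w0.352
(array([-163.7,   79.3,  164. ]), array([ 6.7, -0.2, -0.3]))
```

Request:
send_rows(rows=[[[-50, 0, 0, 0, 0, 0, 100], [-100, 10, 30, 0, 0, 0, 100], [-150, 30, 70, 0, 0, 0, 100], [-204, 49, 110, 0, 0, 0, 100], [-204, 49, 134, 0, 0, 0, 100], [-204, 49, 134, 0, 0, 0, 100], [-204, 49, 134, 0, 0, 0, 100], [-204, 49, 134, 0, 0, 0, 100]]])

```text
clock: 6.2
position: [0.5498, 0.3281, 0.3222]
ee_rot: [-1.168, 1.238, 1.166]
force: [0.2, 0.1, 0.1]
width: 0.989
```

```bash
python3 - <<'E'
from h import *
st(); im,d,s=shot('wrist','w2.png')
for t,z in(('bleed_key_grip',.055),('key_stand',0),('dial_grip',.0985)):
    for r in finder.place_of('wrist',t)[:3]: print(t,np.round(r['xy'],1),round(r['confidence'],2),atz('wrist',s,r['xy'],z).round(4))
A=ortho('w2.png','wrist',.078,(.5915,.1917),.05,400);B=ortho('w2.png','wrist',.070,(.517,.422),.05,400)
for I in(A,B):
    cv2.line(I,(200,0),(200,400),(255,0,0),1);cv2.line(I,(0,200),(400,200),(255,0,0),1)
cv2.imwrite('pics/o3.png',np.hstack([A,B])[:,:,::-1])
E
```

```text
t6.20 p [0.5498 0.3281 0.3222] z yaw 1.513 x [-0.001 -0.002 -1.   ] y [-1.    0.06  0.  ] q [-0.12  0.53 -0.84  1.33  0.4   1.45  0.58] F [0.2 0.1 0.1] T [ 0.12 -0.16  0.02] w0.989
bleed_key_grip [289.8 193.8] 0.89 [0.5471 0.3031 0.055 ]
bleed_key_grip [409.7 155.6] 0.63 [0.5154 0.4252 0.055 ]
bleed_key_grip [175.4 251.2] 0.52 [0.601  0.1773 0.055 ]
dial_grip [176.3 253.9] 0.97 [0.5914 0.1935 0.0985]
dial_grip [32.  53.9] 0.25 [0.4007 0.0861 0.0985]
```

View pics/w2.png

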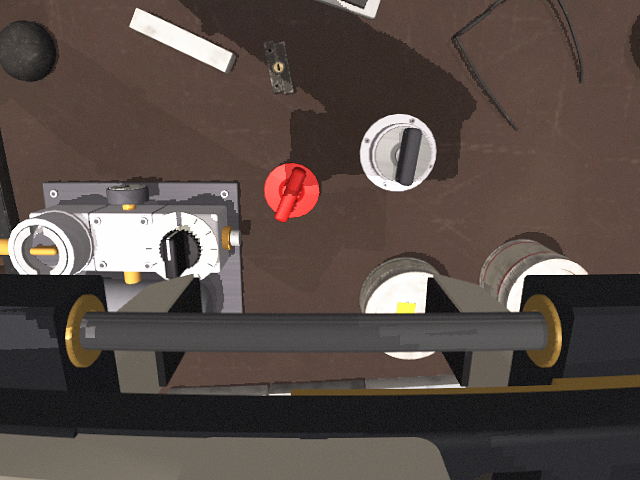

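View pics/o3.png

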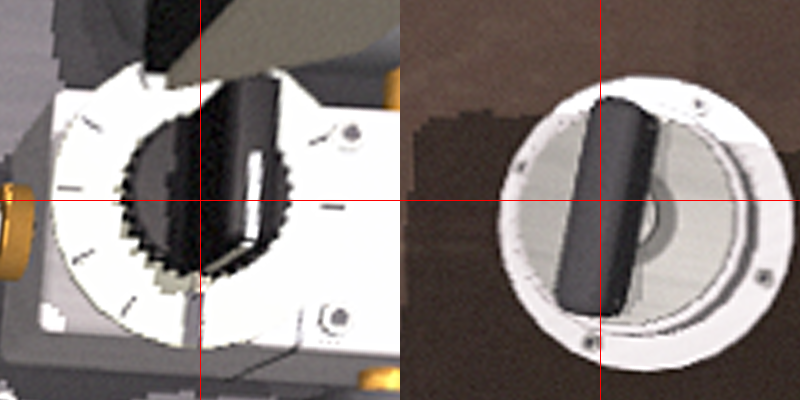

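```bash
python3 - <<'E'
from h import *
a=np.load('pics/w2.png.npz');s=dict(position=a['p'],ee_rot=a['r']);d=a['d']
P=np.array([atdepth('wrist',s,(u,v),d[v,u]) for v in range(105,200) for u in range(350,445) if d[v,u]>0])
print(np.percentile(P[:,2],[2,50,90,98]).round(4))
q=P[P[:,2]>.06];q=q[:,:2];print(len(q),q.mean(0),cv2.minAreaRect(q.astype(np.float32)*1000))
f=P[(P[:,2]>.025)&(P[:,2]<.034)];print('flange',len(f),cv2.minEnclosingCircle(f[:,:2].astype(np.float32)*1000))
f=P[(P[:,2]>.002)&(P[:,2]<.012)&(np.hypot(P[:,0]-.517,P[:,1]-.422)<.05)];print('foot',len(f),cv2.minEnclosingCircle(f[:,:2].astype(np.float32)*1000))
E
```

```text
[-0.0015  0.0028  0.0591  0.0702]
891 [0.51494566 0.42197836] ((515.7509765625, 422.97943115234375), (14.62389087677002, 55.75978469848633), 78.01348876953125)
flange 1754 ((515.7839965820312, 422.9331970214844), 33.2740478515625)
foot 1494 ((517.636474609375, 422.3721618652344), 49.4219970703125)
```

```bash
python3 - <<'E'
from h import *
print(rel((.5158,.4230,.12),np.radians(78)), rel((.5158,.4230,.041),np.radians(78)))
E
```

```text
(array([202. ,  39.7,  93.7]), array([ 8.6, -0.1, -0.1])) (array([281. ,  39.6,  93.9]), array([ 8.6, -0.1, -0.1]))
```

Request:
send_rows(rows=[[[30, 20, 47, 4, 0, 0, 60], [65, 39, 94, 8.6, 0, 0, 60], [110, 39.5, 94, 8.6, 0, 0, 60], [155, 39.5, 94, 8.6, 0, 0, 60], [202, 39.5, 94, 8.6, 0, 0, 60], [202, 39.5, 94, 8.6, 0, 0, 60], [235, 39.5, 94, 8.6, 0, 0, 60], [250, 39.5, 94, 8.6, 0, 0, 60]]])

```text
clock: 7.2
position: [0.5161, 0.4246, 0.0732]
ee_rot: [-1.054, 1.301, 1.054]
force: [0.0, -0.1, -0.4]
width: 0.599
```

```bash
python3 - <<'E'
from h import *
st(); print(rel((.5158,.4230,.041),np.radians(78)))
E
```

```text
t7.20 p [0.5161 0.4246 0.0732] z yaw 1.362 x [-0.    -0.001 -1.   ] y [-0.98  0.21  0.  ] q [-0.34  0.76 -0.71  1.57  0.56  1.02  0.15] F [ 0.  -0.1 -0.4] T [ 0.08 -0.16 -0.04] w0.599
(array([32.2, -0.1, -1.6]), array([ 0., -0., -0.]))
```

Request:
send_rows(rows=[[[16, 0, -1.5, 0, 0, 0, 60], [32, 0, -1.5, 0, 0, 0, 60], [32, 0, -1.5, 0, 0, 0, 60], [32, 0, -1.5, 0, 0, 0, 0], [32, 0, -1.5, 0, 0, 0, 0], [32, 0, -1.5, 0, 0, 0, 0], [32, 0, -1.5, 0, 0, 0, 0], [32, 0, -1.5, 0, 0, 0, 0]]], grip_force=45)

```text
clock: 8.0
position: [0.5152, 0.4241, 0.0418]
ee_rot: [-1.055, 1.3, 1.055]
force: [0.4, 0.2, 0.5]
width: 0.214
```

```bash
python3 - <<'E'
from h import *
st()
E
```

```text
t8.00 p [0.5152 0.4241 0.0418] z yaw 1.363 x [ 0.  0. -1.] y [-0.98  0.21 -0.  ] q [-0.35  0.8  -0.69  1.6   0.59  0.97  0.13] F [0.4 0.2 0.5] T [ 0.13 -0.17 -0.  ] w0.214
```

Request:
send_rows(rows=[[[0, 0, 0, 0, 0, 0, 0], [0, 0, 0, 0, 0, 0, 0], [0, 0, 0, 0, 0, 0, 0], [-20, 0, 0, 0, 0, 0, 0], [-50, 0, 0, 0, 0, 0, 0], [-90, 0, 0, 0, 0, 0, 0], [-130, 0, 0, 0, 0, 0, 0], [-158, 0, 0, 0, 0, 0, 0]]])

```text
clock: 8.8
position: [0.5151, 0.4244, 0.2018]
ee_rot: [-1.055, 1.299, 1.055]
force: [0.8, 0.6, -1.6]
width: 0.149
```

```bash
python3 - <<'E'
from h import *
st();im,d,s=shot('wrist','w3.png'); print(rel((.5828,.0556,.20),np.radians(86.3)))
E
```

```text
t8.80 p [0.5151 0.4244 0.2018] z yaw 1.364 x [ 0.001  0.001 -1.   ] y [-0.98  0.21 -0.  ] q [-0.31  0.64 -0.78  1.44  0.46  1.24  0.23] F [ 0.8  0.6 -1.6] T [ 0.11 -0.25  0.01] w0.149
(array([   4.7, -141.6, -348.7]), array([-8.2,  0.3,  0.2]))
```

View pics/w3.png

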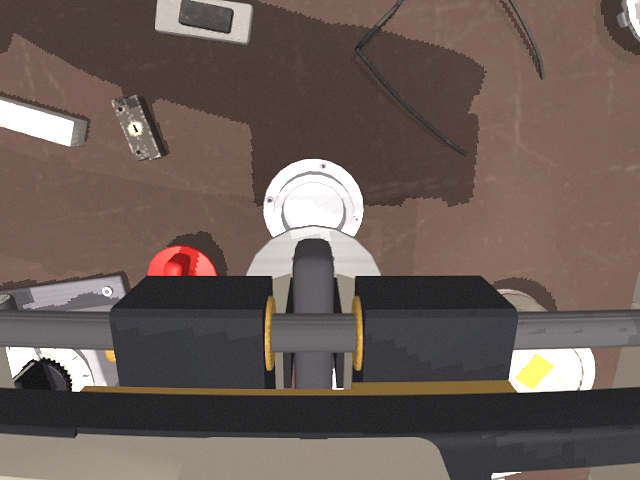

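Request:
send_rows(rows=[[[0, -18, -44, -1, 0, 0, 0], [0, -36, -88, -2, 0, 0, 0], [0, -54, -132, -3, 0, 0, 0], [2, -72, -178, -4, 0, 0, 0], [3, -90, -222, -5, 0, 0, 0], [4, -108, -266, -6, 0, 0, 0], [4, -126, -310, -7, 0, 0, 0], [4, -141.5, -349, -8, 0, 0, 0]]])

```text
clock: 9.65
position: [0.5814, 0.0502, 0.1947]
ee_rot: [-1.159, 1.242, 1.159]
force: [0.9, 0.1, -1.6]
width: 0.15
```

```bash
python3 - <<'E'
from h import *
st();im,d,s=shot('wrist','w4.png'); im2,d2,s2=shot('top','t4.png'); 
M=R.from_rotvec(s['ee_rot']).as_matrix()
for tp in [(-.029,.028,0),(-.029,.028,.007),(-.029,.028,-.007),(.013,.03,0),(.009,.03,0)]: print(tp,proj('wrist',s,s['position']+M@np.array(tp)).round(1))
print(rel((.5828,.0556,.15),np.radians(86.3)))
I=im[200:320,230:400];cv2.imwrite('pics/c4.png',cv2.resize(I,None,fx=4,fy=4)[:,:,::-1])
A=d[225:275,312];print(np.round(A[::3],4))
E
```

```text
t9.65 p [0.5814 0.0502 0.1947] z yaw 1.502 x [-0.001 -0.001 -1.   ] y [-1.    0.07  0.  ] q [ 0.39  0.53 -0.84  1.67  0.43  1.14  0.94] F [ 0.9  0.1 -1.6] T [ 0.08 -0.18  0.01] w0.150
(-0.029, 0.028, 0) [[315.9 257.5]]
(-0.029, 0.028, 0.007) [[337.8 257.5]]
(-0.029, 0.028, -0.007) [[294.1 257.5]]
(0.013, 0.03, 0) [[315.3 222.1]]
(0.009, 0.03, 0) [[315.4 224.3]]
(array([43.7,  0.6, 11.4]), array([-0.8, -0.3, -0.1]))
[0.1754 0.1731 0.1732 0.1736 0.173  0.1588 0.1546 0.1506 0.1463 0.1438
 0.1406 0.1386 0.1368 0.1375 0.1368 0.137  0.1378]
```

View pics/w4.png

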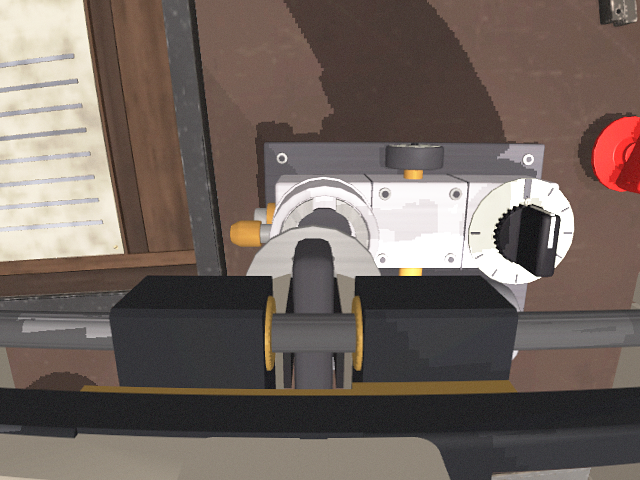

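View pics/c4.png

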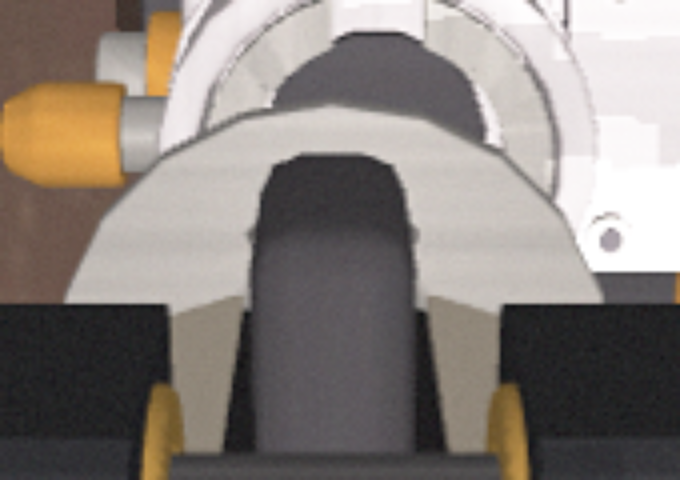

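```bash
python3 - <<'E'
from h import *
a=np.load('pics/w4.png.npz');s=dict(position=a['p'],ee_rot=a['r']);im=a['im'].copy()
t=np.linspace(0,2*np.pi,120)
for r in(.035,.020):
    P=np.c_[.5828+r*np.cos(t),.0556+r*np.sin(t),np.full(120,.098)]
    for u,v in proj('wrist',s,P).round().astype(int): cv2.circle(im,(int(u),int(v)),0,(255,0,0),-1)
for sx in(-1,1):
  yw=np.radians(-3.7);c,n=np.cos(yw),np.sin(yw)
  L=np.array([[sx*.0275,-.007],[sx*.0275,.007],[sx*.018,.007],[sx*.018,-.007]]);L=L@np.array([[c,n],[-n,c]])+[.5828,.0556]
  cv2.polylines(im,[proj('wrist',s,np.c_[L,np.full(4,.098)]).round().astype(int)],True,(0,255,0),1)
cv2.imwrite('pics/c5.png',cv2.resize(im[160:290,220:420],None,fx=4,fy=4)[:,:,::-1])
E
```

```text
(no output)
```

View pics/c5.png

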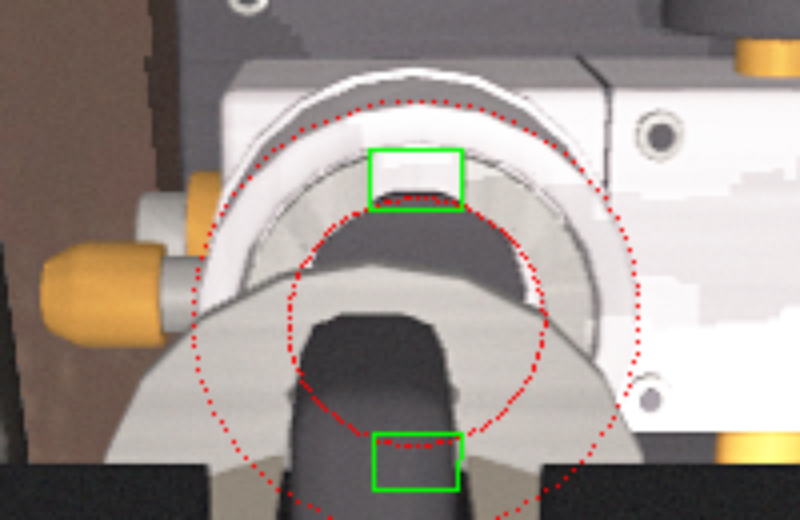

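```bash
python3 - <<'E'
from h import *
st();print(rel((.5822,.0562,.138),np.radians(86.3)))
E
```

```text
t9.75 p [0.5826 0.0444 0.1937] z yaw 1.493 x [-0.002 -0.005 -1.   ] y [-1.    0.08  0.  ] q [ 0.4   0.54 -0.84  1.67  0.43  1.14  0.94] F [ 0.1  1.3 -1.5] T [ 0.12 -0.1   0.03] w0.153
(array([55.7,  1.2, 12. ]), array([-0.8, -0.3, -0.1]))
```

Request:
send_rows(rows=[[[0, 0, 0, 0, 0, 0, 0], [0, 0, 0, 0, 0, 0, 0], [0, 0, 0, 0, 0, 0, 0], [0, 0, 0, 0, 0, 0, 0], [0, 0, 0, 0, 0, 0, 0], [0, 0, 0, 0, 0, 0, 0], [0, 0, 0, 0, 0, 0, 0], [0, 0, 0, 0, 0, 0, 0]]])

```text
clock: 10.55
position: [0.5817, 0.0534, 0.1954]
ee_rot: [-1.159, 1.241, 1.159]
force: [-0.8, 0.2, -1.0]
width: 0.149
```

```bash
python3 - <<'E'
from h import *
st();im,d,s=shot('wrist','w5.png');print(s['position']);st();print(rel((.5822,.0562,.138),np.radians(86.3)))
im=im.copy()
t=np.linspace(0,2*np.pi,120)
for r in(.035,.020):
    P=np.c_[.5828+r*np.cos(t),.0556+r*np.sin(t),np.full(120,.098)]
    for u,v in proj('wrist',s,P).round().astype(int): cv2.circle(im,(int(u),int(v)),0,(255,0,0),-1)
cv2.imwrite('pics/c6.png',cv2.resize(im[160:290,220:420],None,fx=4,fy=4)[:,:,::-1])
E
```

```text
t10.55 p [0.5817 0.0534 0.1954] z yaw 1.503 x [ 0. -0. -1.] y [-1.    0.07 -0.  ] q [ 0.39  0.53 -0.84  1.67  0.43  1.14  0.93] F [-0.8  0.2 -1. ] T [ 0.13 -0.16  0.07] w0.149
[0.58168839 0.05336407 0.19538817]
t10.60 p [0.5817 0.0533 0.1954] z yaw 1.503 x [ 0. -0. -1.] y [-1.    0.07 -0.  ] q [ 0.39  0.53 -0.84  1.67  0.43  1.14  0.93] F [-0.  -0.1 -1.8] T [ 0.04 -0.08  0.02] w0.148
(array([57.4, -0.3,  2.9]), array([-0.2, -0. ,  0. ]))
```

View pics/c6.png

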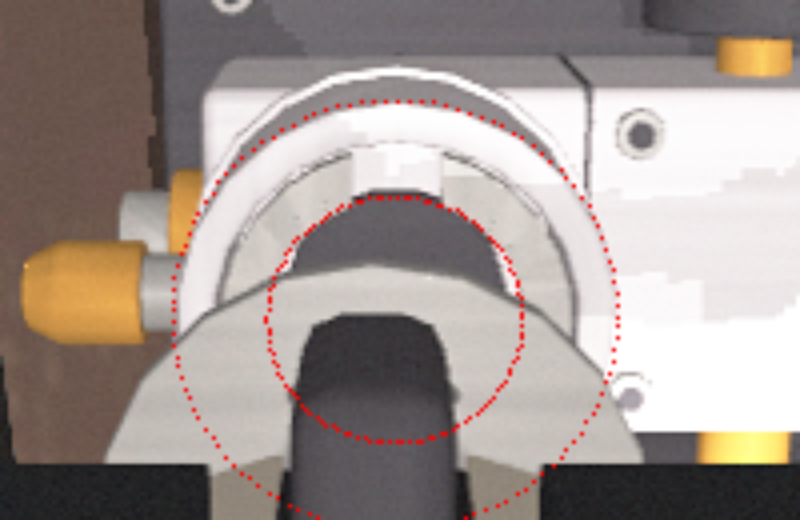

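Request:
send_rows(rows=[[[20, 0, 2.9, 0, 0, 0, 0], [40, 0, 2.9, 0, 0, 0, 0], [55, 0, 2.9, 0, 0, 0, 0], [57, 0, 2.9, 0, 0, 0, 0], [57, 0, 2.9, 0, 0, 0, 0], [57, 0, 2.9, 0, 0, 0, 0], [57, 0, 2.9, 0, 0, 0, 0], [57, 0, 2.9, 0, 0, 0, 0]]])

```text
clock: 11.4
position: [0.5822, 0.0563, 0.1391]
ee_rot: [-1.16, 1.24, 1.158]
force: [0.3, 0.6, -1.8]
width: 0.15
```

```bash
python3 - <<'E'
from h import *
st();im,d,s=shot('wrist','w6.png');print(rel((.5822,.0562,.122),np.radians(86.3)))
cv2.imwrite('pics/c7.png',cv2.resize(im[160:290,220:420],None,fx=4,fy=4)[:,:,::-1])
im,d,s=shot('scene','s6.png')
cv2.imwrite('pics/c8.png',cv2.resize(im[120:240,280:440],None,fx=5,fy=5,interpolation=cv2.INTER_CUBIC)[:,:,::-1])
E
```

```text
t11.40 p [0.5822 0.0563 0.1391] z yaw 1.503 x [ 0.001 -0.    -1.   ] y [-1.    0.07 -0.  ] q [ 0.36  0.59 -0.81  1.73  0.49  1.03  0.88] F [ 0.3  0.6 -1.8] T [ 0.12 -0.14  0.02] w0.150
(array([16.9, -0. , -0.1]), array([-0.2,  0. ,  0.1]))
```

View pics/c7.png

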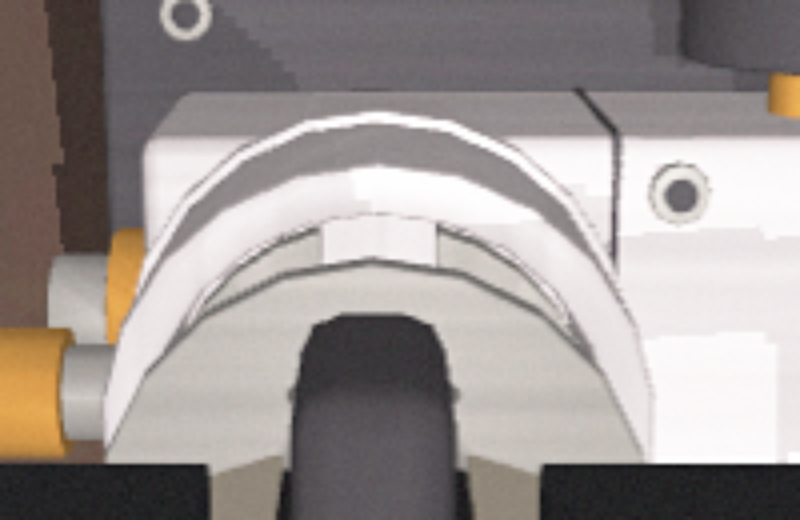

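View pics/c8.png

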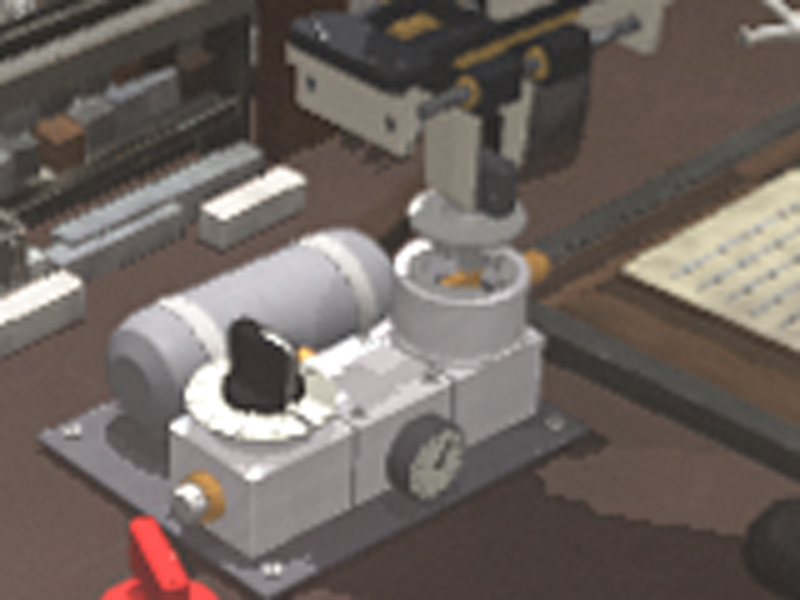

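Request:
send_rows(rows=[[[3, 0, 0.6, 0, 0, 0, 0], [6, 0, 0.6, 0, 0, 0, 0], [9, 0, 0.6, 0, 0, 0, 0], [12, 0, 0.6, 0, 0, 0, 0], [15, 0, 0.6, 0, 0, 0, 0], [17, 0, 0.6, 0, 0, 0, 0], [17, 0, 0.6, 0, 0, 0, 0], [17, 0, 0.6, 0, 0, 0, 0]]])

```text
clock: 12.3
position: [0.5819, 0.0569, 0.1214]
ee_rot: [-1.159, 1.241, 1.159]
force: [-0.1, 0.8, -1.7]
width: 0.147
```

```bash
python3 - <<'E'
from h import *
st();print(rel((.5822,.0568,.110),np.radians(86.3)))
E
```

```text
t12.30 p [0.5819 0.0569 0.1214] z yaw 1.503 x [-0.  0. -1.] y [-1.    0.07  0.  ] q [ 0.35  0.61 -0.8   1.75  0.51  1.    0.86] F [-0.1  0.8 -1.7] T [ 0.1  -0.14 -0.01] w0.147
(array([11.4, -0.3, -0. ]), array([-0.2,  0. , -0. ]))
```

Request:
send_rows(rows=[[[2, 0, 0, 0, 0, 0, 0], [4, 0, 0, 0, 0, 0, 0], [6, 0, 0, 0, 0, 0, 0], [8, 0, 0, 0, 0, 0, 0], [9.5, 0, 0, 0, 0, 0, 0], [9.5, 0, 0, 0, 0, 0, 0], [9.5, 0, 0, 0, 0, 0, 0], [9.5, 0, 0, 0, 0, 0, 0]]])

```text
clock: 13.1
position: [0.5821, 0.0569, 0.1121]
ee_rot: [-1.159, 1.24, 1.159]
force: [-1.3, -0.0, 5.6]
width: 0.149
```

```bash
python3 - <<'E'
from h import *
st()
E
```

```text
t13.10 p [0.5821 0.0569 0.1121] z yaw 1.503 x [ 0.  0. -1.] y [-1.    0.07 -0.  ] q [ 0.34  0.62 -0.79  1.76  0.52  0.98  0.86] F [-1.3 -0.   5.6] T [0.06 0.06 0.01] w0.149
```

Request:
send_rows(rows=[[[0.6, 0, 0, 0, 0, 0, 0], [0.6, 0, 0, 0, 0, 0, 0], [0.6, 0, 0, 4, 0, 0, 0], [0.6, 0, 0, 9, 0, 0, 0], [0.6, 0, 0, 14, 0, 0, 0], [0.6, 0, 0, 19, 0, 0, 0], [0.6, 0, 0, 24, 0, 0, 0], [0.6, 0, 0, 29, 0, 0, 0]]], grip_force=55)

```text
clock: 13.9
position: [0.5828, 0.0577, 0.112]
ee_rot: [-0.774, 1.426, 0.774]
force: [-0.3, 1.1, 7.3]
width: 0.149
```

```bash
python3 - <<'E'
from h import *
st();print(rel((.5822,.0568,.1115),np.radians(86.3-94)))
E
```

```text
t13.90 p [0.5828 0.0577 0.112 ] z yaw 0.994 x [ 0.002  0.001 -1.   ] y [-0.84  0.55 -0.  ] q [ 0.27  0.58 -0.66  1.76  0.43  0.94  0.42] F [-0.3  1.1  7.3] T [ 0.32 -0.17  0.12] w0.149
(array([ 0.5,  0. , -1.1]), array([64.6,  0.1, -0. ]))
```

Request:
send_rows(rows=[[[0, 0, -0.5, 6, 0, 0, 0], [0, 0, -0.5, 12, 0, 0, 0], [0, 0, -0.5, 18, 0, 0, 0], [0, 0, -0.5, 24, 0, 0, 0], [0, 0, -0.5, 30, 0, 0, 0], [0, 0, -0.5, 36, 0, 0, 0], [0, 0, -0.5, 42, 0, 0, 0], [0, 0, -0.5, 48, 0, 0, 0]]])

```text
clock: 14.7
position: [0.5837, 0.0582, 0.1123]
ee_rot: [-0.121, 1.563, 0.124]
force: [3.9, 3.9, 3.4]
width: 0.149
```

```bash
python3 - <<'E'
from h import *
st();print(rel((.5822,.0568,.1115),np.radians(86.3-94)))
E
```

```text
t14.70 p [0.5837 0.0582 0.1123] z yaw 0.156 x [ 0.005  0.002 -1.   ] y [-0.16  0.99  0.  ] q [ 0.13  0.53 -0.45  1.78  0.29  0.89 -0.29] F [3.9 3.9 3.4] T [ 0.9  -1.08  0.13] w0.149
(array([ 0.8, -1.2, -1.7]), array([16.6,  0.3, -0.1]))
```

Request:
send_rows(rows=[[[0, 0.5, 0.5, 4, 0, 0, 0], [0, 0.5, 0.5, 8, 0, 0, 0], [0, 0.5, 0.5, 12, 0, 0, 0], [0, 0.5, 0.5, 15, 0, 0, 0], [0, 0.5, 0.5, 17, 0, 0, 0], [0, 0.5, 0.5, 17, 0, 0, 0], [0, 0.5, 0.5, 17, 0, 0, 0], [0, 0.5, 0.5, 17, 0, 0, 0]]])

```text
clock: 15.5
position: [0.5842, 0.0582, 0.1123]
ee_rot: [0.109, 1.564, -0.106]
force: [5.1, 3.0, 4.6]
width: 0.152
```

```bash
python3 - <<'E'
from h import *
st();im,d,s=shot('wrist','w9.png');im,d,s=shot('top','t9.png')
cv2.imwrite('pics/t9c.png',cv2.resize(im[130:240,365:500],None,fx=5,fy=5)[:,:,::-1])
st()
E
```

```text
t15.50 p [0.5842 0.0582 0.1123] z yaw -0.137 x [ 0.005  0.002 -1.   ] y [0.14 0.99 0.  ] q [ 0.08  0.52 -0.38  1.78  0.24  0.88 -0.54] F [5.1 3.  4.6] T [ 0.68 -1.38  0.2 ] w0.152
t15.60 p [0.5842 0.0583 0.1122] z yaw -0.137 x [ 0.004  0.002 -1.   ] y [0.14 0.99 0.  ] q [ 0.08  0.52 -0.38  1.78  0.24  0.88 -0.54] F [5.1 3.9 4.4] T [ 0.71 -1.32  0.19] w0.152
```

View pics/w9.png

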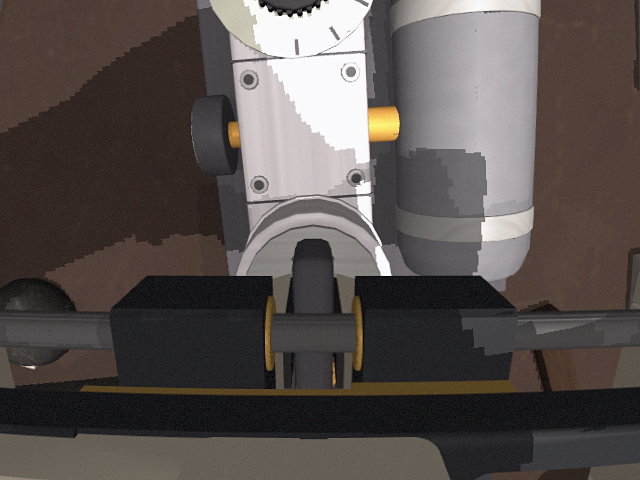

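View pics/t9c.png

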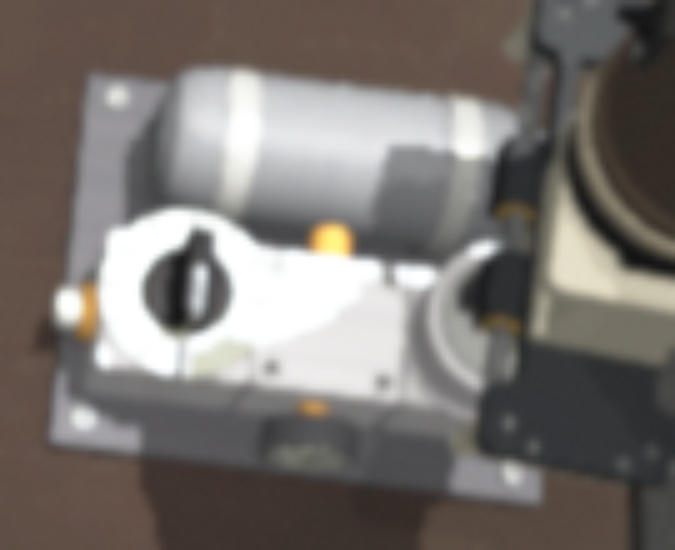

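```bash
python3 - <<'E'
from h import *
a=np.load('pics/w9.png.npz');b=np.load('pics/w6.png.npz')
C=np.hstack([cv2.resize(x['im'][200:320,230:400][:,:,::-1],None,fx=2.3,fy=2.3) for x in(b,a)]);cv2.imwrite('pics/cmp.png',C)
E
```

```text
(no output)
```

View pics/cmp.png

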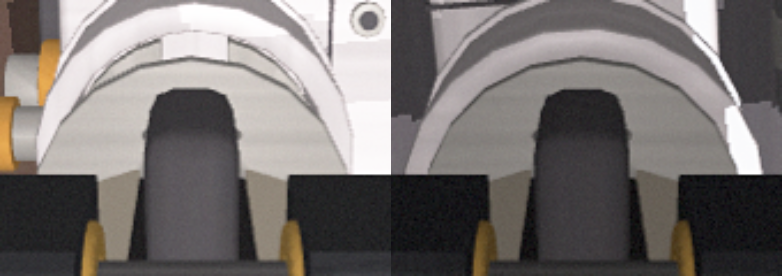

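The key hasn't slipped in the jaws and its flange lies on the rim. It is turned 94°, the downward push is about 6 N, and the torque is about 0.19 Nm, which fits the return spring. In the last picture the dial pointer is on its mark. Handing in.

```bash
python3 - <<'E'
from h import *
print(arm.sign_off());st()
E
```

```text
the job is handed in; nothing more can be done
None
the job is handed in; nothing more can be done
```

I turned the supply dial back to the closed mark, pushed the bleed key into the socket, turned it clockwise and handed the job in at about 15.6 s of 51 s while still holding it. The hand-in gave no verdict, so the results below are only my own checks.

- **Dial:** After I let go, the wrist picture showed the pointer within about 1° of the closed mark. The last top picture showed nothing different.
- **Key choice:** I took the smaller dark key from its stand, not the red one or the larger dark one. A close crop before the reach confirmed the choice.
- **Insertion:** The lugs went through the notches without contact. I then pressed the key down against the spring, which pushed back with about 6–7 N.
- **Turn:** I turned the key about 94° from its entry position and saw no slip in the jaws. That should put the valve at about 1.5 rad of its 1.57; the torque was about 0.19 Nm.
- **Final hold:** The grip was set to 55 N, the flange looked to be on the rim, and the tool was about 3 mm off my estimate of the socket's centre. There were small sideways forces of 4–5 N.

**Not checked directly:** the valve and plunger can't be read out, so their values come from the arm's pose and forces. By the arm's height the key was pressed in about 7.7 mm, short of the 9 mm that the flange lying on the rim would mean, but well over the 4.5 mm needed. I took no picture to confirm that the bystanders stayed put, but the arm was not moved near them.

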